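# Fetch the tube from the stock carousel

### The job

The stock carousel on the bench has a wire guard with one opening. Turn the carousel by the bar handle on its spindle until the tube's pocket faces the arm in the middle of the opening, then lift the tube out and stand it upright, wholly on the flat steel marking-out plate, and let go. Leave the other three pieces upright in their pockets.

Things in the scene. Friction and masses are not known exactly. Their poses are not given: they have to be found in the camera images.
- tube: the piece wanted: a plain pale steel tube offcut, round and hollow, 32 mm outside diameter, 145 mm long, about 0.2 kg, standing on end in one of the carousel's pockets (never the one that starts at the opening). Origin at the centre of its lower end, z along it and up; 19 mm above the bench while it stands in a pocket.
- bar_front: square dark steel bar offcut, 38 x 38 x 98 mm, standing in the pocket that starts at the opening. Origin at the centre of its underside.
- bar_other: a second such square steel bar offcut, 38 x 38 x 98 mm, in another pocket. Origin at the centre of its underside.
- angle_piece: dark steel angle-iron offcut, an L-shaped section 32 x 40 mm with 4 mm legs, 180 mm tall, standing in another pocket. Origin at the centre of its 32 x 40 mm outline, at its lower end.
- turntable: the revolving part: a round aluminium plate, 276 mm diameter, turning either way about its vertical axis with light friction (0.15 N m; jerks rock the pieces); it stays where left. Origin on the axis at bench height; x and y turn with it. Four square pockets (44 mm inside, 50 mm outside, floor 19 mm and rim 86 mm above the bench) stand 95 mm from the axis at its +x, +y, -x and -y.
- turn_handle (a point): centre of the black bar handle on top of the carousel's spindle, on the turntable's axis, 238 mm above the bench: a bar 64 mm long (x), 20 mm wide (y), 32 mm tall (z, top at 254 mm). Same axes as the turntable, with which it turns. It can be pinched across its width from above.
- guard: fixed grey base disc (304 mm diameter, 8 mm thick) with a wire guard of 8 mm rods. Origin on the turntable's axis at bench height. The rods roof the pockets, 68 to 147 mm from the axis, top 226 mm above the bench, but for an opening 78 degrees either side of the guard's -x, which roughly faces the robot. A pocket is in the middle of the opening when within about 15 degrees of that -x.
- marking_plate: flat square steel marking-out plate, fixed, 150 x 150 mm, 20 mm high, with two short stub handles on its +y and -y sides, lying flat on the bench and clear of things. Origin at the centre of its underside.
- plate_top (a point): centre of the marking-out plate's upper face, 20 mm above the bench; x and y along its edges, z up.
There are look-alikes about, which are no part of the job. What is shaped like the bar_other but brown or red is not meant.

How it is judged (in metres and radians):
On the way:
1. the carousel is turned until the tube, still standing in its pocket, is in the middle of the guard's opening (x of tube in the frame of guard below -0.07 m and y of tube in the frame of guard between -0.04 and 0.04 m and height (world z) of tube below 0.03 m and angle between tube's own z axis and vertical below 0.2 rad), for 0.2 s.
At the end, for the whole second after the job is handed in: The tube stands upright (within 0.08 rad) and at rest on the marking-out plate's upper face, its axis within 63 mm of the plate's centre along each edge; the two bars and the angle iron still stand in their pockets (x of tube in the frame of plate_top between -0.063 and 0.063 m and y of tube in the frame of plate_top between -0.063 and 0.063 m and z of tube in the frame of plate_top between -0.006 and 0.006 m and angle between tube's own z axis and vertical below 0.08 rad and linear speed of tube below 0.02 m/s and horizontal distance between each of bar_front, bar_other, angle_piece and turntable below 0.128 m and height (world z) of each of bar_front, bar_other, angle_piece below 0.035 m and angle between each of bar_front, bar_other, angle_piece's own z axis and vertical below 0.35 rad); the robot touches nothing.
It fails at once if a bar or the angle iron is taken out of its pocket or tipped over (height (world z) of any of bar_front, bar_other, angle_piece above 0.07 m or angle between any of bar_front, bar_other, angle_piece's own z axis and vertical above 0.5 rad or horizontal distance between any of bar_front, bar_other, angle_piece and turntable above 0.14 m).
It also fails if it takes over 72 s, if anything falls off the work surface, if the arm or the gripper's body presses on something with over 40 N, if the wrist force passes 120 N, or if a joint passes its speed limit or range.

### The arm

A 6-joint arm with a two-finger parallel gripper is mounted at the origin on a cart in front of the work surface, level with it; the furniture and walls round the work are solid. World frame = base frame: x ahead of the robot, y to its left, z up, the work surface at z = 0. Lengths are in m, angles in degrees, forces in N, time in s.
With the tool pointing down it reaches from about 0.4 to 0.825 m from the base axis. Payload 7 kg.
Tool frame: the origin (TCP) lies at the very end of the fingers, on their centre line; the grasp point (between the pads) lies 19 mm behind it; x points along the fingers, z is the direction in which the jaws open and shut, and the axes are right-handed (so a half turn about x gives the same grasp; the last joint's range is limited). The gripper opens to 88 mm and grips with 3 to 60 N. Pads are 19 mm wide; open, the fingers measure 130 mm over their backs; the gripper's body (78 mm by 193 mm) begins 47 mm behind the grasp point.
Start: joints at [81.939, 20.546, 0.682, 0, -70.136, -16.507], TCP at [0.281, 0.614, 0.227] pointing down, gripper open.
Joint ranges: [-176.03, 176.03], [-82.01, 121.73], [-58.28, 71.71], [-173.87, 95.51], [-174.79, -0.11], [-173.66, 173.66]. Speed limits (degrees/s): [136.94, 136.94, 172.46, 180, 180, 180].

### API

Orientations are given as [roll, pitch, yaw] about the fixed x, y, z axes, in that order (R = Rz(yaw) Ry(pitch) Rx(roll)).
In Python, from plant import * gives the robot as it stands.
- The arm moves only by the tool arm_command, never from a script. Its argument "commands" is one flat list of numbers, 5 for each row, row after row: the shift along the tool's x, y, z in mm, then the turn about the tool's x in degrees, then the opening in per cent of the stroke, from 0 (shut) to 100 (fully open). A call has 1 to 5 rows; each row shifts and turns the pose as measured when the row begins, along the tool's axes as they then stand; what a row does not reach is not made up. A row lasts 1/8 s, in which the tool goes at most 62.5 mm and 10.7 degrees, less where a joint would pass 70% of its speed; a pose out of reach is approached as far as the arm can. A call is refused whole if a number of a shift passes 62.5 or a number of a turn 10.7, either way. A call with a gripper value outside its range is refused whole. The fingers move at their own pace and stop on an object; the grip force is fixed at half the most. Time passes only in rows, so rows that do not move let the fingers close. It gives the time, the measured TCP pose, the force and the opening at its end, in the units of the state.
- get_obs(): the state, without advancing time (a new reading comes with each control period).
- snapshot(name): name is "scene" or "top" or "wrist"; returns a dict with "frame" (480x640x3 uint8, blue, green, red), "fov_y" (degrees; the focal length in pixels is half the picture's height over the tangent of half this angle, whatever the lens; pixels are square), "cx", "cy" (the principal point, pixels), "world_to_cam" (4x4, takes a point from world to camera coordinates). Camera axes: x right, y up, looking along -z (the intrinsics and any distortion apply to the point x, -y, -z); pixel columns grow to the right and rows downward; lengths in m; the calibration is good to about 2 mm. A picture is of the moment at which its call begins. There is no depth.
- close_job(): hands the job in, once; it reports no verdict.
The state is a dict: "clock": time; "joint_pos": joint angles; "qvel": joint speeds; "tau": joint torques, N m; "tool_pos": TCP position; "orientation": TCP orientation; "force": force on the tool from outside, world axes, zero at the start; "moment": the same for the moment, N m; "opening": finger opening in m.
Only numpy, scipy, OpenCV 4.12 (cv2) and the standard library are available. Lean on these libraries where they do the work, as an engineer would, in place of code of your own. Each camera call takes 0.05 s, during which the arm holds its last target. There are 200 camera calls.

## Working session

There is one attempt and no reset: what is moved stays moved. The work goes in short steps, Python scripts to look and compute and a tool call to move; the robot and the scene stay as the last step left them, time stands still between calls to the robot, and variables do not carry over. Pictures are saved under pics/ and viewed, about 8 in all and at most 12, crops included, and the job is handed in when it is done.

Besides the shell and the picture viewer there is one more tool, called after "Request:" by a JSON object that holds its "fn" and its "kwargs". arm_command: Moves the arm, as the interface text tells. Its arguments: {"type":"object","properties":{"commands":{"type":"array"}},"required":["commands"]}

```bash
ls; mkdir -p pics; cat > h.py <<'E'
from plant import *
import numpy as np, cv2
def snap(n,f):
    s=snapshot(n); cv2.imwrite('pics/'+f,s['frame']); np.save('pics/'+f+'.npy',{k:v for k,v in s.items()},allow_pickle=True); return s
def load(f): return np.load('pics/'+f+'.npy',allow_pickle=True).item()
def ray(s,u,v):
    f=240/np.tan(np.radians(s['fov_y'])/2); M=np.array(s['world_to_cam']); R=M[:3,:3]; c=-R.T@M[:3,3]
    d=R.T@np.array([(u-s['cx'])/f,-(v-s['cy'])/f,-1]); return c,d
def onz(s,u,v,z):
    c,d=ray(s,u,v); return c+d*(z-c[2])/d[2]
def proj(s,p):
    f=240/np.tan(np.radians(s['fov_y'])/2); q=np.array(s['world_to_cam'])@np.append(p,1)
    return s['cx']-f*q[0]/q[2], s['cy']+f*q[1]/q[2]
E
python3 - <<'E'
from h import *
a=snap('scene','a.png');b=snap('top','b.png')
for s in(a,b): print({k:v for k,v in s.items() if k!='frame'})
print(get_obs())
E
```

```text
pics
{'fov_y': 56.38624217086895, 'cx': 316.9570066626643, 'cy': 243.97910881227, 'world_to_cam': array([[ 0.71776707, -0.69624008,  0.00775759, -0.4014637 ],
       [ 0.50584731,  0.52907889,  0.68131786, -0.43754526],
       [-0.47846518, -0.48510337,  0.73194658, -0.82968967],
       [ 0.        ,  0.        ,  0.        ,  1.        ]])}
{'fov_y': 52.971920223443405, 'cx': 317.27072548018924, 'cy': 242.74667053825746, 'world_to_cam': array([[ 0.0613339 , -0.99810783, -0.0043496 ,  0.02598759],
       [ 0.97579096,  0.05904483,  0.21058419, -0.61666302],
       [-0.20992891, -0.01716025,  0.97756605, -1.12204373],
       [ 0.        ,  0.        ,  0.        ,  1.        ]])}
{'clock': 0.1, 'joint_pos': array([ 8.19403876e+01,  2.05869496e+01,  6.38992820e-01, -1.78462203e-02,
       -7.01365595e+01, -1.65070516e+01]), 'qvel': array([ 0.05829699, -0.10308631,  0.08529087,  0.03387122,  0.01664969,
        0.0513689 ]), 'tau': array([-4.23403408e-04, -5.84160233e+01,  2.93750972e+01,  7.01531410e+00,
        1.01638897e-02, -5.79012908e-05]), 'tool_pos': array([0.28047196, 0.61348342, 0.22572012]), 'orientation': array([   5.28053093,   89.91383408, -109.29220922]), 'force': array([-0.0634141 ,  1.05412828,  0.26730733]), 'moment': array([-0.01784496, -0.0197844 , -0.01779775]), 'opening': 0.08751584840133897}
```

View pics/a.png

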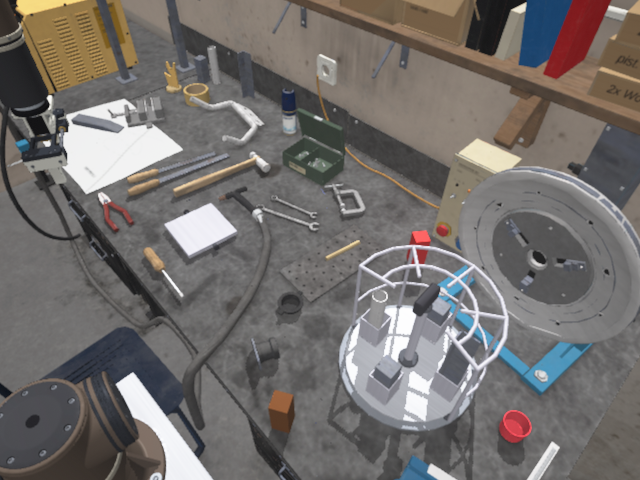

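View pics/b.png

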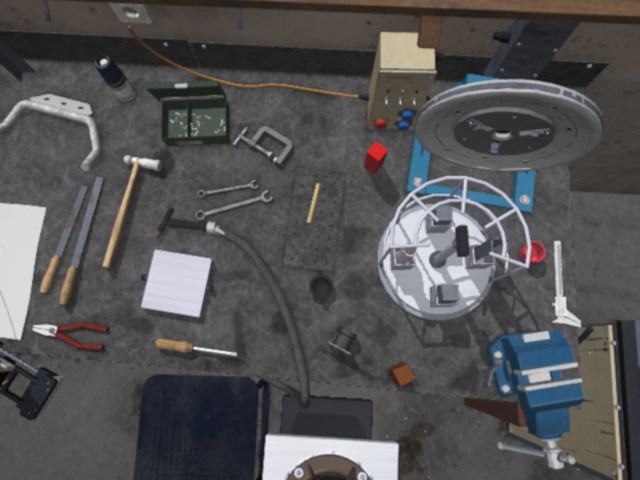

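The scene view shows the tube (pale, hollow) in the left-hand pocket at about (378,305), the front bar at (387,375), the angle at (455,360) and bar_other at (437,312). The marking plate, with stub handles, is at (200,230). The top view has the tube near (405,255), the front bar at (444,293), the handle at (462,241) and the plate at (177,283). A second upright pale tube at scene (212,65) and the dark pieces beside it are outside the carousel, so they're look-alikes. I'll confirm in one enlarged crop.

```bash
python3 - <<'E'
from h import *
a=load('a.png');b=load('b.png')
A=cv2.resize(a['frame'][235:435,330:515],None,fx=2.15,fy=2.15*1.0,interpolation=cv2.INTER_CUBIC)
B=cv2.resize(b['frame'][170:325,370:545],None,fx=2.2,fy=2.2,interpolation=cv2.INTER_CUBIC)
H=max(A.shape[0],B.shape[0]);W=A.shape[1]+B.shape[1]
c=np.zeros((H,W,3),np.uint8);c[:A.shape[0],:A.shape[1]]=A;c[:B.shape[0],A.shape[1]:]=B
print(c.shape,A.shape,B.shape);cv2.imwrite('pics/c.png',c)
# plate: bright blob in top and scene
for s,(x0,y0,x1,y1),z in((b,(135,240,220,325),.02),(a,(155,195,245,265),.02)):
    f=s['frame'][y0:y1,x0:x1];g=cv2.cvtColor(f,cv2.COLOR_BGR2GRAY)
    m=(g>165).astype(np.uint8);cs,_=cv2.findContours(m,0,2);k=max(cs,key=cv2.contourArea)
    r=cv2.boxPoints(cv2.minAreaRect(k))+[x0,y0]; ap=cv2.approxPolyDP(k,8,True)[:,0]+[x0,y0]
    P=np.array([onz(s,*p,z)[:2] for p in ap]);print(ap.tolist(),P.round(3).tolist(),P.mean(0))
def tri(pa,pb):
    ca,da=ray(a,*pa);cb,db=ray(b,*pb);t=np.linalg.lstsq(np.c_[da,-db],cb-ca,rcond=None)[0];p,q=ca+da*t[0],cb+db*t[1];return (p+q)/2,np.linalg.norm(p-q)
print('handle',tri((427,297),(462,241)))
# black handle masks
for s,(x0,y0,x1,y1) in((b,(445,215,480,265)),(a,(405,275,450,325))):
    g=cv2.cvtColor(s['frame'][y0:y1,x0:x1],cv2.COLOR_BGR2GRAY);m=(g<55).astype(np.uint8)
    n,l,st,ce=cv2.connectedComponentsWithStats(m);i=1+st[1:,4].argmax();print(st[i],ce[i]+[x0,y0],onz(s,*(ce[i]+[x0,y0]),.24))
E
```

```text
(430, 783, 3) (430, 398, 3) (341, 385, 3)
[[155, 250], [141, 306], [197, 316], [210, 259]] [[0.58, 0.478], [0.436, 0.494], [0.42, 0.351], [0.565, 0.334]] [0.50013744 0.41418238]
[[211, 203], [164, 224], [188, 255], [236, 231]] [[0.582, 0.474], [0.435, 0.491], [0.419, 0.345], [0.565, 0.329]] [0.50041393 0.4099278 ]
handle (array([ 0.59975071, -0.24284499,  0.2418823 ]), np.float64(0.004073802636887745))
[ 11  12  13  29 300] [461.72333333 241.30333333] [ 0.59787229 -0.24138637  0.24      ]
[27 16  7 11 20] [435.1 296.2] [ 0.61541383 -0.25254026  0.24      ]
```

View pics/c.png

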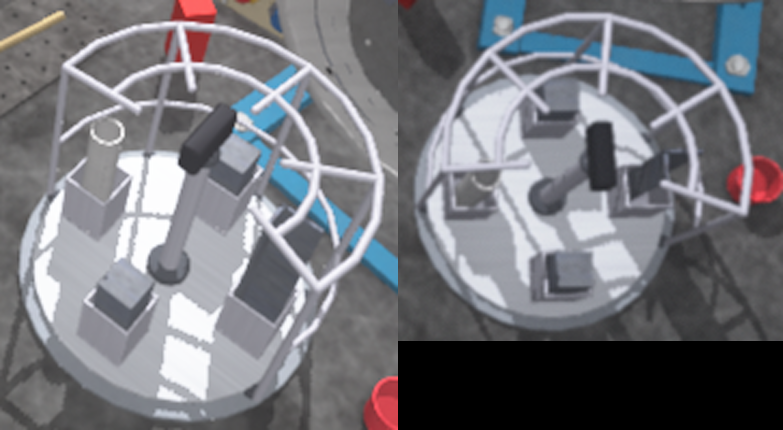

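The crop confirms it: the only hollow round piece in a carousel pocket is at scene (380,295) / top (409,252). The two square bars and the tall angle fill the other pockets. Next I'll compute the angles.

```bash
python3 - <<'E'
from h import *
from scipy.spatial.transform import Rotation as R
a=load('a.png');b=load('b.png')
fa=lambda u,v:(330+u/2.15-.27,235+v/2.15-.27); fb=lambda u,v:(370+(u-398)/2.2-.27,170+v/2.2-.27)
ax=np.array([.599,-.242])
def show(n,s,p,z):
    P=onz(s,*p,z)[:2];d=P-ax;print(n,P.round(3),'r',np.hypot(*d).round(3),'ang',np.degrees(np.arctan2(d[1],d[0])).round(1))
show('tubeA',a,fa(107,131),.164);show('tubeB',b,fb(485,180),.164)
show('barfrontA',a,fa(125,280),.117);show('barfrontB',b,fb(572,267),.117)
show('barotherA',a,fa(236,158),.117);show('barotherB',b,fb(563,94),.117)
for n,s,p in(('gL',b,fb(443,165)),('gR',b,fb(748,212)),('gR',a,fa(318,288)),('gLA',a,fa(66,66)),('gin L',b,fb(530,164)),('gin R',b,fb(664,183)),('ginRA',a,fa(258,212)),('ginLA',a,fa(140,110))):show(n,s,p,.222)
for n,s,p in(('h near',b,fb(602,187)),('h far',b,fb(600,123)),('h nearA',a,fa(190,150)),('h farA',a,fa(227,112))):show(n,s,p,.254)
show('base disc ctr B (ellipse guess)',b,fb(545,200),.019)
o=get_obs();M=R.from_euler('xyz',o['orientation'],degrees=True).as_matrix();print(M.round(3))
E
```

```text
tubeA [ 0.591 -0.15 ] r 0.092 ang 94.9
tubeB [ 0.585 -0.146] r 0.097 ang 98.2
barfrontA [ 0.507 -0.25 ] r 0.093 ang -175.1
barfrontB [ 0.507 -0.247] r 0.092 ang -176.9
barotherA [ 0.689 -0.241] r 0.09 ang 0.4
barotherB [ 0.695 -0.237] r 0.096 ang 3.3
gL [ 0.585 -0.095] r 0.148 ang 95.3
gR [ 0.557 -0.387] r 0.151 ang -106.1
gR [ 0.557 -0.385] r 0.149 ang -106.3
gLA [ 0.583 -0.098] r 0.145 ang 96.2
gin L [ 0.592 -0.179] r 0.064 ang 96.7
gin R [ 0.581 -0.308] r 0.068 ang -105.7
ginRA [ 0.581 -0.313] r 0.074 ang -104.4
ginLA [ 0.593 -0.179] r 0.064 ang 95.4
h near [ 0.566 -0.239] r 0.033 ang 174.4
h far [ 0.628 -0.237] r 0.029 ang 9.7
h nearA [ 0.568 -0.246] r 0.031 ang -171.7
h farA [ 0.623 -0.244] r 0.024 ang -5.7
base disc ctr B (ellipse guess) [ 0.596 -0.241] r 0.003 ang 166.1
[[-0.     0.909 -0.416]
 [-0.001 -0.416 -0.909]
 [-1.     0.     0.001]]
```

```bash
cat >> h.py <<'E'
from scipy.spatial.transform import Rotation as Rn
def plan(xyz,turn,op,step=60,stept=10.5):
    "print rows to xyz with total turn about tool x (deg, + = clockwise from above)"
    o=get_obs();M=Rn.from_euler('xyz',o['orientation'],degrees=True).as_matrix();p=o['tool_pos']
    d=np.array(xyz)-p;n=int(max(np.ceil(np.linalg.norm(d)*1000/step),np.ceil(abs(turn)/stept),1))
    for i in range(n):
        A=M@Rn.from_euler('x',turn*i/n,degrees=True).as_matrix()
        print((A.T@d*1000/n).round().astype(int).tolist(),round(turn/n,1),op)
def st():
    o=get_obs();M=Rn.from_euler('xyz',o['orientation'],degrees=True).as_matrix()
    print('t',round(o['clock'],2),o['tool_pos'].round(4),'th',np.degrees(np.arctan2(M[1,2],M[0,2])).round(1),'down',M[2,0].round(4),'j',o['joint_pos'].round(0),'op',round(o['opening'],4),'F',np.round(o['force'],1))
E
python3 - <<'E'
from h import *
st();plan((.598,-.242,.30),152.4,70)
E
```

```text
t 0.1 [0.2805 0.6135 0.2257] th -114.6 down -1.0 j [ 82.  21.   1.  -0. -70. -17.] op 0.0875 F [-0.1  1.1  0.3]
[-5, 40, 40] 9.5 70
[-5, 46, 33] 9.5 70
[-5, 51, 25] 9.5 70
[-5, 55, 16] 9.5 70
[-5, 57, 7] 9.5 70
[-5, 57, -3] 9.5 70
[-5, 56, -12] 9.5 70
[-5, 53, -21] 9.5 70
[-5, 49, -29] 9.5 70
[-5, 43, -37] 9.5 70
[-5, 37, -44] 9.5 70
[-5, 29, -49] 9.5 70
[-5, 20, -53] 9.5 70
[-5, 11, -56] 9.5 70
[-5, 2, -57] 9.5 70
[-5, -8, -57] 9.5 70
```

Request:
{"fn": "arm_command", "kwargs": {"commands": [-15,40,40,9.5,70,-15,46,33,9.5,70,-10,51,25,9.5,70,-10,55,16,9.5,70,-10,57,7,9.5,70]}}

```text
clock: 0.72
tool_pos: [0.3779, 0.3402, 0.2835]
orientation: [56.3, 89.4, -107.0]
force: [2.1, 0.2, 1.1]
opening: 0.0614
```

```bash
python3 - <<'E'
from h import *
st()
o=get_obs();M=Rn.from_euler('xyz',o['orientation'],degrees=True).as_matrix();th=np.degrees(np.arctan2(M[1,2],M[0,2]))%360
plan((.598,-.242,.30),th-93,70)
E
```

```text
t 0.72 [0.3779 0.3402 0.2835] th -163.3 down -1.0 j [ 64.   3. -14.   0. -73. -48.] op 0.0614 F [2.1 0.2 1.1]
[-1, 56, -4] 9.4 70
[-1, 55, -13] 9.4 70
[-1, 52, -22] 9.4 70
[-1, 48, -30] 9.4 70
[-1, 42, -38] 9.4 70
[-1, 36, -44] 9.4 70
[-1, 28, -49] 9.4 70
[-1, 19, -53] 9.4 70
[-1, 10, -56] 9.4 70
[-1, 1, -57] 9.4 70
[-1, -8, -56] 9.4 70
```

Request:
{"fn": "arm_command", "kwargs": {"commands": [-3,56,-4,9.4,70,-3,55,-13,9.4,70,-3,52,-22,9.4,70,-3,48,-30,9.4,70,-3,42,-38,9.4,70]}}

```text
clock: 1.35
tool_pos: [0.4762, 0.0662, 0.3017]
orientation: [108.7, 89.6, -103.0]
force: [1.3, -0.4, -0.4]
opening: 0.061
```

Request:
{"fn": "arm_command", "kwargs": {"commands": [-1,36,-44,9.4,70,-1,28,-49,9.4,70,-1,19,-53,9.4,70,-1,10,-56,9.4,70,-1,0,0,0,70]}}

```text
clock: 1.98
tool_pos: [0.5506, -0.1589, 0.3068]
orientation: [131.7, 89.6, -119.3]
force: [0.0, 0.4, -1.0]
opening: 0.0615
```

```bash
python3 - <<'E'
from h import *
st()
o=get_obs();M=Rn.from_euler('xyz',o['orientation'],degrees=True).as_matrix();th=np.degrees(np.arctan2(M[1,2],M[0,2]))%360
plan((.598,-.242,.30),th-93,70)
E
```

```text
t 1.98 [ 0.5506 -0.1589  0.3068] th 109.0 down -1.0 j [  4.   9.  -5.   0. -77. -75.] op 0.0615 F [ 0.   0.4 -1. ]
[4, -9, -47] 8.0 70
[4, -15, -45] 8.0 70
```

Request:
{"fn": "arm_command", "kwargs": {"commands": [0,-9,-47,8,70,0,-15,-45,8,70,0,0,0,0,70]}}

```text
clock: 2.35
tool_pos: [0.5983, -0.2429, 0.3061]
orientation: [134.1, 89.6, -133.2]
force: [-1.5, 1.0, -0.5]
opening: 0.0611
```

```bash
python3 - <<'E'
from h import *
st()
w=snap('wrist','w1.png');a=snap('scene','a2.png');print(w['fov_y'],w['cx'],w['cy'])
f=w['frame'].copy()
print(proj(w,(.598,-.242,.254)))
cv2.imwrite('pics/w1a.png',np.hstack([cv2.resize(f,(400,300)),cv2.resize(a['frame'][200:440,300:620],(400,300))]))
E
```

```text
t 2.35 [ 0.5983 -0.2429  0.3061] th 92.6 down -1.0 j [ -5.  16.   4.   0. -78. -83.] op 0.0611 F [-1.5  1.  -0.5]
68.88869980792181 320.7785340694577 239.60740990340375
(np.float64(321.1115187512616), np.float64(262.7861252644334))
```

View pics/w1a.png

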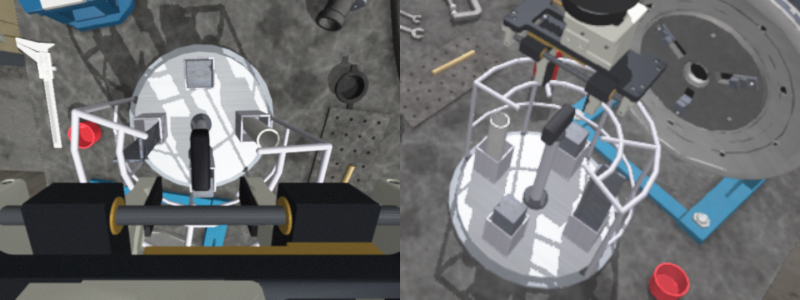

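The wrist view shows the handle centred at about (321,262) px, where I predicted it, and lined up with the jaws. The scene view shows the gripper straight above it. Descend and pinch.

Request:
{"fn": "arm_command", "kwargs": {"commands": [35,0,0,0,70,30,0,0,0,70,11,0,0,0,70,0,0,0,0,0,0,0,0,0,0]}}

```text
clock: 3.08
tool_pos: [0.5975, -0.2369, 0.2337]
orientation: [-169.4, 89.6, -76.0]
force: [0.7, 0.6, 0.1]
opening: 0.0469
```

Request:
{"fn": "arm_command", "kwargs": {"commands": [0,0,0,0,0,0,0,0,0,0,0,0,0,0,0,0,0,0,-2,0,0,0,0,-3,0]}}

```text
clock: 3.7
tool_pos: [0.5985, -0.2436, 0.2352]
orientation: [-169.9, 89.1, -71.5]
force: [0.3, 0.1, -1.8]
opening: 0.0198
```

Request:
{"fn": "arm_command", "kwargs": {"commands": [0,0,0,-4,0,0,0,0,-5,0,0,0,0,-5,0,0,0,0,-5,0,0,0,0,-5,0]}}

```text
clock: 4.32
tool_pos: [0.5985, -0.2437, 0.2352]
orientation: [169.2, 89.2, -67.5]
force: [1.7, -2.5, -2.6]
opening: 0.02
```

```bash
python3 - <<'E'
from h import *
st()
E
```

```text
t 4.33 [ 0.5985 -0.2437  0.2352] th 123.3 down -0.9999 j [ -4.  17.  -3.   1. -69. -53.] op 0.02 F [ 1.7 -2.5 -2.6]
```

Request:
{"fn": "arm_command", "kwargs": {"commands": [0,0,0,-5,0,0,0,0,-5,0,0,0,0,-5,0,0,0,0,-5,0,0,0,0,-5,0]}}

```text
clock: 4.95
tool_pos: [0.5986, -0.2437, 0.2352]
orientation: [147.5, 89.3, -63.3]
force: [0.5, -2.2, -3.5]
opening: 0.0194
```

Request:
{"fn": "arm_command", "kwargs": {"commands": [0,0,0,-5,0,0,0,0,-5,0,0,0,0,-5,0,0,0,0,-4,0,0,0,0,-3,0]}}

```text
clock: 5.58
tool_pos: [0.5987, -0.2438, 0.2352]
orientation: [129.6, 89.3, -58.3]
force: [0.5, -2.1, -2.8]
opening: 0.0196
```

Request:
{"fn": "arm_command", "kwargs": {"commands": [0,0,0,-2,0,0,0,0,0,0,0,0,0,0,0]}}

```text
clock: 5.95
tool_pos: [0.5987, -0.2438, 0.2352]
orientation: [128.6, 89.3, -57.2]
force: [0.1, -2.3, -2.8]
opening: 0.0198
```

```bash
python3 - <<'E'
from h import *
st()
a=snap('scene','a3.png');b=snap('top','b3.png')
cv2.imwrite('pics/d.png',np.hstack([cv2.resize(a['frame'][200:440,300:540],(400,400)),cv2.resize(b['frame'][165:325,375:535],(400,400))]))
E
```

```text
t 5.95 [ 0.5987 -0.2438  0.2352] th 174.2 down -0.9999 j [ -5.  17.  -3.   1. -69.  -1.] op 0.0198 F [ 0.1 -2.3 -2.8]
```

View pics/d.png

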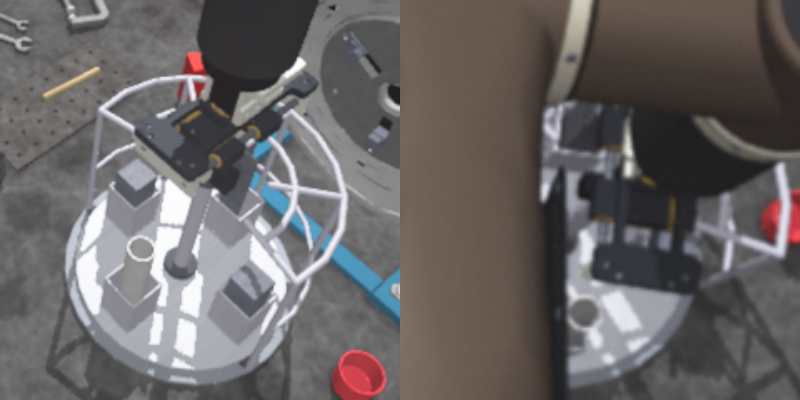

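The tube (scene crop (142,247), top crop (584,312)) now stands in the middle of the opening, the bars are in the side pockets and nothing has tipped. I'll open, rise and measure it.

Request:
{"fn": "arm_command", "kwargs": {"commands": [0,0,0,0,50,0,0,0,0,50,0,0,0,0,50,-40,0,0,0,50,-40,0,0,0,80]}}

```text
clock: 6.68
tool_pos: [0.5969, -0.2422, 0.3147]
orientation: [103.9, 89.5, -81.9]
force: [0.7, -0.3, 0.0]
opening: 0.0495
```

```bash
python3 - <<'E'
from h import *
st()
a=load('a3.png');b=load('b3.png')
P=onz(a,385,348,.164);print(P,onz(b,448.4,289.5,.164))
d=P[:2]-[.5985,-.243];print(np.hypot(*d),np.degrees(np.arctan2(d[1],d[0])))
E
```

```text
t 6.67 [ 0.5969 -0.2422  0.3147] th 174.2 down -1.0 j [ -4.  15.   4.   1. -79.  -1.] op 0.0495 F [ 0.7 -0.3  0. ]
[ 0.50611496 -0.23581543  0.164     ] [ 0.50490389 -0.23378754  0.164     ]
0.09266398729413514 175.5531879210649
```

```bash
python3 - <<'E'
from h import *
plan((.505,-.235,.31),89,100,stept=9.9)
E
```

```text
[0, 0, 10] 9.9 100
[0, 2, 10] 9.9 100
[0, 4, 10] 9.9 100
[0, 5, 9] 9.9 100
[0, 7, 8] 9.9 100
[0, 8, 6] 9.9 100
[0, 9, 5] 9.9 100
[0, 10, 3] 9.9 100
[0, 10, 2] 9.9 100
```

Request:
{"fn": "arm_command", "kwargs": {"commands": [0,0,10,9.9,100,0,2,10,9.9,100,0,4,10,9.9,100,0,5,9,9.9,100,0,7,8,9.9,100]}}

```text
clock: 7.3
tool_pos: [0.5459, -0.2373, 0.3194]
orientation: [-172.5, 89.2, -49.3]
force: [0.6, 0.5, 0.8]
opening: 0.0875
```

Request:
{"fn": "arm_command", "kwargs": {"commands": [0,8,6,9.9,100,0,9,5,9.9,100,0,10,3,9.9,100,0,10,2,9.9,100,0,0,0,0,100]}}

```text
clock: 7.92
tool_pos: [0.5034, -0.2331, 0.3206]
orientation: [-125.4, 89.1, -43.2]
force: [0.4, 0.6, -0.6]
opening: 0.0877
```

```bash
python3 - <<'E'
from h import *
st()
plan((.505,-.235,.31),0,100)
w=snap('wrist','w2.png');print(proj(w,(.505,-.235,.164)))
b=snap('top','b4.png')
a=snap('scene','a4.png')
cv2.imwrite('pics/e.png',np.hstack([cv2.resize(w['frame'],(400,300)),cv2.resize(a['frame'][200:440,300:620],(400,300))]))
E
```

```text
t 7.92 [ 0.5034 -0.2331  0.3206] th 82.3 down -0.9999 j [ -4.   6.  -7.   1. -77. -94.] op 0.0877 F [ 0.4  0.6 -0.6]
[11, -2, -2] 0.0 100
(np.float64(319.51968782966236), np.float64(222.20163551931606))
```

View pics/e.png

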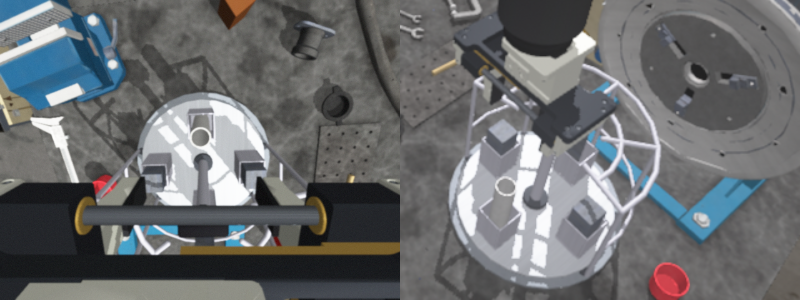

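The wrist view puts the tube mouth at about (321,221) px, matching my prediction of (320,222). The three other pieces are upright and the angle is at the back. Descend.

Request:
{"fn": "arm_command", "kwargs": {"commands": [40,-1,-1,0,100,40,0,0,0,100,35,0,0,0,100,30,0,0,0,100,0,0,0,0,100]}}

```text
clock: 8.7
tool_pos: [0.5093, -0.2364, 0.1714]
orientation: [-126.9, 89.0, -43.7]
force: [-0.2, 0.3, 0.4]
opening: 0.0875
```

```bash
python3 - <<'E'
from h import *
st()
plan((.505,-.235,.122),0,100,step=20)
E
```

```text
t 8.7 [ 0.5093 -0.2364  0.1714] th 83.3 down -0.9999 j [ -4.  12. -19.   1. -58. -93.] op 0.0875 F [-0.2  0.3  0.4]
[16, 2, 0] 0.0 100
[16, 2, 0] 0.0 100
[16, 2, 0] 0.0 100
```

Request:
{"fn": "arm_command", "kwargs": {"commands": [18,2,0,0,100,18,2,0,0,100,14,1,0,0,100,0,0,0,0,100,0,0,0,0,60]}}

```text
clock: 9.32
tool_pos: [0.51, -0.2376, 0.1259]
orientation: [-120.6, 88.6, -36.9]
force: [-0.6, -0.2, -0.2]
opening: 0.0819
```

Request:
{"fn": "arm_command", "kwargs": {"commands": [0,0,0,0,30,0,0,0,0,0,0,0,0,0,0,0,0,0,0,0,0,0,0,0,0]}}

```text
clock: 9.95
tool_pos: [0.511, -0.2378, 0.1277]
orientation: [-118.0, 88.4, -34.3]
force: [-0.8, -0.3, -0.6]
opening: 0.0331
```

```bash
python3 - <<'E'
from h import *
st()
E
```

```text
t 9.95 [ 0.511  -0.2378  0.1277] th 83.7 down -0.9996 j [ -5.  14. -23.   1. -52. -92.] op 0.0331 F [-0.8 -0.3 -0.6]
```

Opening is 33 mm, so the tube is held. Lift.

```bash
python3 - <<'E'
from h import *
plan((.508,-.2375,.285),0,0,step=32)
E
```

```text
[-31, 0, 0] 0.0 0
[-31, 0, 0] 0.0 0
[-31, 0, 0] 0.0 0
[-31, 0, 0] 0.0 0
[-31, 0, 0] 0.0 0
```

Request:
{"fn": "arm_command", "kwargs": {"commands": [-10,0,0,0,0,-20,0,0,0,0,-30,0,0,0,0,-35,0,0,0,0,-35,0,0,0,0]}}

```text
clock: 10.58
tool_pos: [0.5048, -0.235, 0.2587]
orientation: [-129.1, 89.0, -45.4]
force: [0.3, -0.3, -3.4]
opening: 0.0314
```

```bash
python3 - <<'E'
from h import *
st();plan((.46,-.2375,.30),0,0)
a=snap('scene','a5.png')
cv2.imwrite('pics/f.png',cv2.resize(a['frame'][180:440,300:560],(600,600)))
E
```

```text
t 10.57 [ 0.5048 -0.235   0.2587] th 83.7 down -0.9998 j [ -4.   8. -13.   1. -69. -92.] op 0.0314 F [ 0.3 -0.3 -3.4]
[-21, 22, -4] 0.0 0
[-21, 22, -4] 0.0 0
```

View pics/f.png

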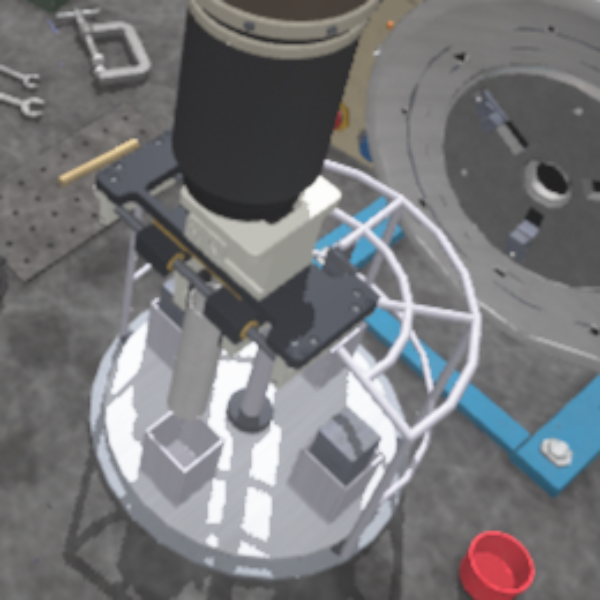

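The tube is out, hanging vertical in the jaws above the empty pocket at crop (185,440), and bar_front is upright in its pocket. Pull back and carry it to the plate.

Request:
{"fn": "arm_command", "kwargs": {"commands": [-22,15,-3,0,0,-22,25,-4,0,0,0,20,0,0,0]}}

```text
clock: 11.0
tool_pos: [0.4445, -0.2353, 0.3092]
orientation: [-120.3, 88.6, -36.6]
force: [-0.0, -0.6, -3.3]
opening: 0.0315
```

```bash
python3 - <<'E'
from h import *
st();plan((.50,.412,.29),-40,0,step=50)
E
```

```text
t 11.0 [ 0.4445 -0.2353  0.3092] th 83.7 down -0.9997 j [ -5.   0. -14.   1. -74. -92.] op 0.0315 F [-0.  -0.6 -3.3]
[1, 1, 50] -3.1 0
[1, -1, 50] -3.1 0
[1, -4, 50] -3.1 0
[1, -7, 50] -3.1 0
[1, -9, 49] -3.1 0
[1, -12, 49] -3.1 0
[1, -15, 48] -3.1 0
[1, -17, 47] -3.1 0
[1, -20, 46] -3.1 0
[1, -22, 45] -3.1 0
[1, -25, 44] -3.1 0
[1, -27, 42] -3.1 0
[1, -29, 41] -3.1 0
```

Request:
{"fn": "arm_command", "kwargs": {"commands": [0,0,30,-3,0,0,-1,50,-3,0,0,-4,50,-3,0,0,-7,50,-3,0,0,-9,50,-3,0]}}

```text
clock: 11.62
tool_pos: [0.4586, -0.0007, 0.3014]
orientation: [-138.5, 88.8, -39.8]
force: [1.8, 1.6, -2.9]
opening: 0.0313
```

Request:
{"fn": "arm_command", "kwargs": {"commands": [0,-12,49,-3,0,0,-15,48,-3,0,0,-17,47,-3,0,0,-20,46,-3,0,0,-22,45,-3,0]}}

```text
clock: 12.25
tool_pos: [0.4759, 0.2564, 0.2931]
orientation: [-166.8, 89.0, -52.5]
force: [0.5, -0.8, -3.3]
opening: 0.0315
```

```bash
python3 - <<'E'
from h import *
st();plan((.50,.412,.28),-10,0,step=45)
E
```

```text
t 12.25 [0.4759 0.2564 0.2931] th 114.3 down -0.9998 j [  50.    6.  -11.    1.  -74. -116.] op 0.0315 F [ 0.5 -0.8 -3.3]
[3, -21, 33] -2.5 0
[3, -23, 32] -2.5 0
[3, -24, 31] -2.5 0
[3, -26, 30] -2.5 0
```

Request:
{"fn": "arm_command", "kwargs": {"commands": [3,-21,33,-2,0,3,-23,32,-2,0,3,-24,30,-2,0,3,-20,25,-2,0,0,0,0,0,0]}}

```text
clock: 12.88
tool_pos: [0.495, 0.4094, 0.2699]
orientation: [155.3, 88.8, -81.9]
force: [-0.2, -0.7, -2.9]
opening: 0.0315
```

```bash
python3 - <<'E'
from h import *
st();plan((.50,.412,.15),0,0,step=30)
E
```

```text
t 12.88 [0.495  0.4094 0.2699] th 122.8 down -0.9998 j [  57.   17.    0.    1.  -75. -115.] op 0.0315 F [-0.2 -0.7 -2.9]
[24, -1, 0] 0.0 0
[24, -1, 0] 0.0 0
[24, -1, 0] 0.0 0
[24, -1, 0] 0.0 0
[24, -1, 0] 0.0 0
```

Request:
{"fn": "arm_command", "kwargs": {"commands": [30,0,0,0,0,30,0,0,0,0,30,0,0,0,0,20,0,0,0,0,0,0,0,0,0]}}

```text
clock: 13.5
tool_pos: [0.4919, 0.4023, 0.1531]
orientation: [143.8, 88.6, -93.6]
force: [0.4, -0.1, -3.3]
opening: 0.0314
```

```bash
python3 - <<'E'
from h import *
st()
a=snap('scene','a6.png')
cv2.imwrite('pics/g.png',cv2.resize(a['frame'][90:290,100:300],(600,600),interpolation=cv2.INTER_CUBIC))
E
```

```text
t 13.5 [0.4919 0.4023 0.1531] th 122.6 down -0.9997 j [  57.   21.  -10.    1.  -61. -115.] op 0.0314 F [ 0.4 -0.1 -3.3]
```

View pics/g.png

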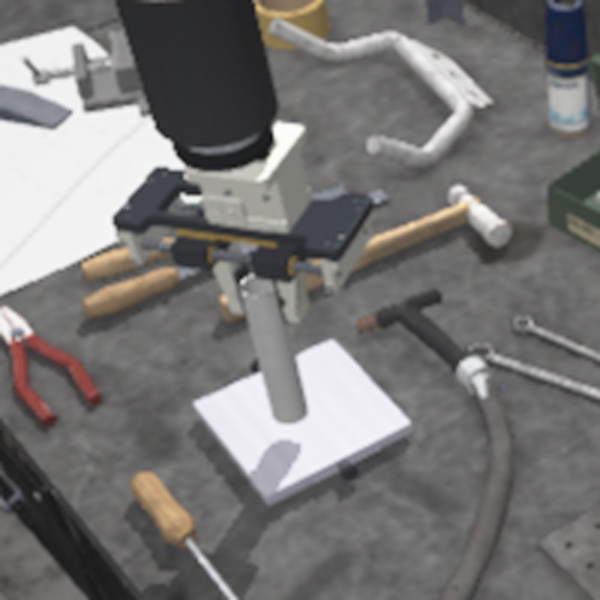

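The tube hangs upright just over the plate's middle, foot at crop (290,410). Lower gently, watching the force.

Request:
{"fn": "arm_command", "kwargs": {"commands": [8,-10,0,0,0,7,0,0,0,0,5,0,0,0,0,0,0,0,0,0]}}

```text
clock: 14.05
tool_pos: [0.5024, 0.4088, 0.1354]
orientation: [153.3, 88.8, -84.0]
force: [0.6, -0.9, -2.4]
opening: 0.0314
```

Request:
{"fn": "arm_command", "kwargs": {"commands": [4,0,0,0,0,2,0,0,0,0]}}

```text
clock: 14.3
tool_pos: [0.5025, 0.4089, 0.1295]
orientation: [154.8, 88.8, -82.5]
force: [-0.7, 0.5, -2.7]
opening: 0.031
```

Request:
{"fn": "arm_command", "kwargs": {"commands": [2,0,0,0,0,2,0,0,0,0]}}

```text
clock: 14.55
tool_pos: [0.504, 0.4099, 0.1287]
orientation: [167.5, 88.9, -69.8]
force: [-1.9, -1.8, 11.4]
opening: 0.031
```

Contact (force z went from −2.7 to +11.4 N). Open and retreat.

Request:
{"fn": "arm_command", "kwargs": {"commands": [0,0,0,0,50,0,0,0,0,70,0,0,0,0,100,0,0,0,0,100,0,0,0,0,100]}}

```text
clock: 15.18
tool_pos: [0.5046, 0.4106, 0.1299]
orientation: [174.8, 89.0, -62.5]
force: [0.3, 0.3, 0.2]
opening: 0.0758
```

Request:
{"fn": "arm_command", "kwargs": {"commands": [-20,0,0,0,100,-50,0,0,0,100,-60,0,0,0,100,-50,0,0,0,100,0,0,0,0,100]}}

```text
clock: 15.8
tool_pos: [0.503, 0.413, 0.3139]
orientation: [166.9, 88.8, -70.4]
force: [-0.3, -0.2, -0.9]
opening: 0.0877
```

```bash
python3 - <<'E'
from h import *
st()
a=snap('scene','a7.png')
f=a['frame']
cv2.imwrite('pics/i.png',np.hstack([cv2.resize(f[120:280,120:280],(400,400),interpolation=cv2.INTER_CUBIC),cv2.resize(f[230:430,325:525],(400,400),interpolation=cv2.INTER_CUBIC)]))
E
```

```text
t 15.8 [0.503  0.413  0.3139] th 122.7 down -0.9998 j [  57.   16.    5.    1.  -80. -115.] op 0.0877 F [-0.3 -0.2 -0.9]
```

View pics/i.png

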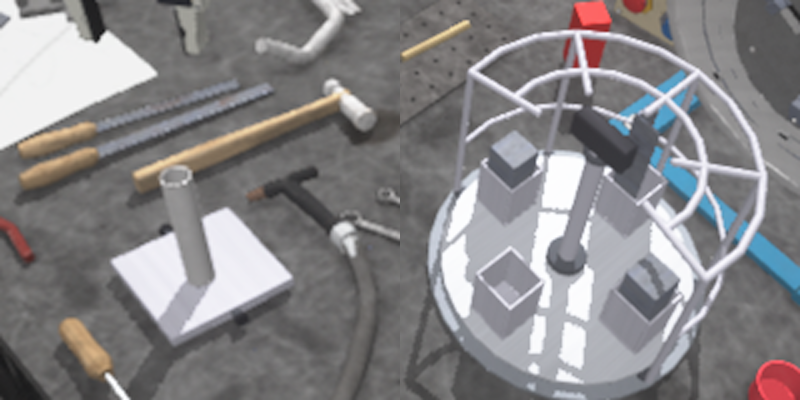

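The tube stands alone on the plate, foot at crop (199,275) and top at (176,178). Both bars and the angle are upright in their pockets. One numeric check, then I'll hand in.

```bash
python3 - <<'E'
from h import *
a=load('a7.png')
print('top',onz(a,190.2,191,.165),'foot',onz(a,199.8,228.5,.02),'plate c [.500 .412]')
close_job()
E
```

```text
top [0.49376741 0.39687701 0.165     ] foot [0.49788951 0.4069377  0.02      ] plate c [.500 .412]
the job is handed in; nothing more can be done
```

I turned the carousel about 81° by its handle until the tube faced the arm. Then I lifted the tube out, stood it on the marking-out plate, let go and backed off. The job was handed in at about 16 s on the clock; no verdict is reported.

**Checks that passed:**
- **Tube in the opening:** before the grasp, its pocket was at 175.6° from the axis, and the middle of the guard's opening was about 175°.
- **Tube on the plate:** its foot is about 5 mm from the plate's measured centre.
- **Other pieces:** the last picture shows both bars and the angle iron upright in their pockets.
- **Arm:** the gripper is open and well above the tube, and the wrist force is about zero.

**Weak check:** I didn't confirm that the tube is upright to the 0.08 rad limit. Reading its top and foot by eye from one picture gave a sideways difference of 11 mm over 145 mm. That is about 0.075 rad, just inside the limit. Those readings are only good to about 5–8 mm, so they can't separate a real lean from error. The tube was released in contact with the flat plate and appears to stand square on it in the picture.

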